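# Hold the guard release down with the flat key

### The arm

A 6-joint arm with a two-finger parallel gripper is mounted at the origin on a cart in front of the work surface, level with it; the furniture and walls round the work are solid. World frame = base frame: x ahead of the robot, y to its left, z up, the work surface at z = 0. Lengths are in m, angles in rad, forces in N, time in s.
With the tool pointing down it reaches from about 0.35 to 0.975 m from the base axis. Payload 17.4 kg.
Tool frame: the origin (TCP) lies between the finger pads, 19 mm behind the fingertips; this is the grasp point; z points along the fingers, y is the line along which they close (so a half turn about z gives the same grasp; the last joint's range is limited). The gripper opens to 85 mm and grips with 20 to 120 N. Pads are 22 mm wide; open, the fingers measure 114 mm over their backs; the gripper's body (76 mm by 85 mm) begins 54 mm behind the grasp point. The pads swing forward as they close: fully open they stand 13 mm farther back than shut.
Start: joints at [1.081, 0.116, 1.442, -0, 1.584, -0.038], TCP at [0.295, 0.607, 0.25] pointing down, gripper open.
Joint ranges: [-2.83, 2.83], [-0.83, 2.19], [0.07, 2.5], [-1.14, 4.28], [0.01, 3], [-2.97, 2.97]. Speed limits (rad/s): [1.89, 1.89, 2.22, 3.14, 3.14, 3.14].

### API

Orientations are given as a unit quaternion [w, x, y, z].
In Python, from bench import arm gives the robot as it stands. The module is installed in compiled form; this text tells all that it offers.
- The arm moves only by the tool play_rows, never from a script. Its argument "rows" is a list of rows, each a list of 7 numbers: the finger opening in mm, from 0 to 85.4, then the shift along the world's x, y, z in mm, then the turn, a rotation vector about the world's x, y, z in degrees. In form: [[gripper, x, y, z, wx, wy, wz], ...]. A call has exactly 5 rows; each row shifts and turns the commanded pose from where the row before left it; what a row does not reach is not made up. A row lasts 1/12 s, in which the tool goes at most 41.7 mm and 7.16 degrees, less where a joint would pass 70% of its speed; a pose out of reach is approached as far as the arm can. A call is refused whole if a number of a shift passes 41.7 or a number of a turn 7.16, either way. A call with a gripper value outside its range is refused whole. The fingers move at their own pace and stop on an object; "grip_force" is the grip in N (left out, the last holds). Time passes only in rows, so rows that do not move let the fingers close, or fill a call up. It gives the time, the measured TCP pose, the force, the opening and the grip force at its end, in the units of the state.
- arm.observe(): the state, without advancing time (a new reading comes with each control period).
- arm.get_image(name): name is "scene" or "top" or "wrist"; returns a dict with "img" (480x640x3 uint8, blue, green, red), "z_map" (480x640 float32, m along the optical axis (not along the pixel's ray), 0 where there is no reading), "fov_y" (degrees; the focal length in pixels is half the picture's height over the tangent of half this angle, whatever the lens; pixels are square), "cx", "cy" (the principal point, pixels), "origin" and "orientation" of the camera in the world; the wrist camera has in their place "tool_from_camera" (4x4, takes a point from camera to tool coordinates, whose origin is the TCP and whose axes are the flange's). Camera axes: x right, y up, looking along -z (the intrinsics and any distortion apply to the point x, -y, -z); pixel columns grow to the right and rows downward; lengths in m; the calibration is good to about 2 mm. A picture is of the moment at which its call begins: read the wrist's pose just before it.
- arm.finish_job(): hands the job in; it is judged then, once.
Trained networks look in a picture, given as the dict that the camera call returned (one of the last four; its "shot" number tells which), for a name from the list of things; names that differ only in an ending like _2 or _b are one class to them, and where a whole thing is asked for, a point or a joint stands for the part that bears it (a point fixed in the world has none). Each returns a list of dicts, best first, with "conf" (0 to 1); they miss things now and then, are a little off and sometimes report something else, mostly with a low value. They report only what shows in the picture. A call takes as long as a camera call.
- arm.regions_of(thing, picture): "pixels" (480x640 bool, what is visible of it) and "uv" ([column, row] in pixels, amid what is visible of it).
The state is a dict: "clock": time; "qpos": joint angles; "dq": joint speeds; "effort": joint torques, N m; "tcp_pos": TCP position; "tcp_rot": TCP orientation; "force": force on the tool from outside, world axes, zero at the start; "torque": the same for the moment, N m; "grip_width": finger opening in m; "finger_force": force on a finger pad.
Only numpy, scipy, OpenCV 4.12 (cv2) and the standard library are available. Lean on these libraries where they do the work, as an engineer would, in place of code of your own. Each camera call takes 0.05 s, during which the arm holds its last target. There are 200 camera calls.

### The job

Take the orange-handled flat release key by its handle, pull it straight up out of its wooden stand, and pass its blade down through the narrow slot in the yellow cover of the guard release box. Press the red plunger inside fully down with the blade tip and finish while still gripping the key by its handle and holding the plunger down; do not let go. Leave the spray can, the green paint jar and the wooden bun foot standing where they are.

Things in the scene. Friction and masses are not known exactly. Their poses are not given: they have to be found in the camera images.
- release_key: flat release key, 0.08 to 0.15 kg, upright in the stand, tip down. Origin: centre of the blade tip; z up along the key. Steel blade 22 mm wide (x), 5 mm thick (y), z 0 to 90 mm; the last 4 mm at the tip narrow to 18 x 3.4 mm. Steel collar 32 x 18 mm, z 90 to 95. Orange plastic handle 26 (x) by 16 mm (y), flat sides, z 95 to 155 mm
- key_grip (a point): middle of the key's orange handle, 125 mm above the blade tip; axes as the key's (close the fingers along its y, across the 16 mm thickness)
- key_stand: fixed wooden stand, foot 76 x 60 mm, block 68 x 52 mm, 62 mm high, origin at the centre of its underside; in its middle a pocket 50 mm deep, open at the top, 25 mm (x) by 8 mm (y), in which the key stands: the blade tip rests 12 mm above the bench, so the handle begins 45 mm above the block
- release_box: fixed grey steel box with a clear front window towards -x and a yellow cover, foot 112 x 92 mm, cover 96 x 84 mm, top of cover 90 mm above the bench; origin at the centre of its underside, z up; a black cable gland sticks out 20 mm at its +y side. Mind the arm: a fixed white headboard (x 0.23 to 0.35, y -0.63 to 0.19 m, top at z 0.68) stands between robot and bench; reach past its left end
- slot (a point): centre of the slot's mouth in the top face of the yellow cover; axes as the box's. Through slot 24 (x) by 7 mm (y), 2 mm more than the blade each way, cover 10 mm thick, mouth bevelled by 2 mm. The plunger's flat red top (30 mm across) lies centred 27 mm below this point at rest, 37 mm below when fully down
- plunger (a joint): travel of the red plunger in the box: 0 at rest, 0.010 m fully down; spring, about 3.5 N at the start and 7 N fully down; it comes back up when not held
- spray_can: bystander: spray can 70 mm across, 198 mm high, standing loose in front of the radio; origin at the centre of its underside, z up
- jar_green: bystander: small green paint jar with white cap, 48 mm across, 58 mm high, standing loose; origin at the centre of its underside, z up
- bun_foot_1: bystander: turned brown wooden bun foot 56 mm across, 63 mm high, standing loose; origin at the centre of its underside, z up

How it is judged:
On the way, in this order (a step that is already met when the one before it is completed fails the run):
1. the key has been pulled out of the stand and is held by the fingers, its tip above the stand's top (z of release_key in the frame of key_stand above 0.064 m and contact force between release_key and the fingers above 1 N and contact force between release_key and key_stand below 0.1 N), for 0.1 s.
2. the held key's blade tip has entered the slot in the cover (z of release_key in the frame of slot below -0.012 m and horizontal distance between release_key and slot below 0.006 m and contact force between release_key and the fingers above 1 N), for 0.05 s.
At the end, for the whole second after the job is handed in: the upright blade (0.15 rad) is through the slot, tip 32 mm or more below the cover's top and within 6 mm of the slot's axis, keeping the plunger at least 7.5 of its 10 mm down, over 2 N on the box; key at rest, gripped (over 2 N), TCP within 42 mm of the handle's middle (value of joint plunger above 0.0075 m and z of release_key in the frame of slot below -0.032 m and horizontal distance between release_key and slot below 0.006 m and angle between release_key's own z axis and vertical below 0.15 rad and contact force between release_key and release_box above 2 N and contact force between release_key and the fingers above 2 N and distance between the grasp point and key_grip below 0.042 m and linear speed of release_key below 0.02 m/s); the arm keeps its last pose, push and grip.
It fails at once if the spray can, green jar or bun foot is tipped or pushed more than 30 mm (distance of any of spray_can, jar_green, bun_foot_1 from where it was at the start of the episode above 0.03 m or angle between any of spray_can, jar_green, bun_foot_1's own z axis and vertical above 0.4 rad).
It also fails if it takes over 37 s, if anything falls off the work surface, if the arm or the gripper's body presses on something with over 40 N, if the wrist force passes 120 N, or if a joint passes its speed limit or range.

## Working session

There is one attempt and no reset: what is moved stays moved. The work goes in short steps, Python scripts to look and compute and a tool call to move; the robot and the scene stay as the last step left them, time stands still between calls to the robot, and variables do not carry over. Pictures are saved under pics/ and viewed, at most 10 in all, crops included, and the job is handed in when it is done.

Besides the shell and the picture viewer there is one more tool, called after "Request:" as name(argument=value, ...), one argument or row to a line, values as JSON. play_rows: Moves the arm, as the interface text tells. Its arguments: {"type":"object","properties":{"rows":{"type":"array"},"grip_force":{"type":"number"}},"required":["rows"]}

```bash
mkdir -p pics; cat > h.py <<'E'
import numpy as np, cv2
from bench import arm
from scipy.spatial.transform import Rotation as R
def rot(q): return R.from_quat([q[1],q[2],q[3],q[0]]).as_matrix()
def cloud(p, st=None):
    h,w=p["z_map"].shape; f=h/2/np.tan(np.radians(p["fov_y"])/2)
    v,u=np.mgrid[:h,:w]; z=p["z_map"].astype(float)
    c=np.stack([(u-p["cx"])/f*z,-(v-p["cy"])/f*z,-z],-1)
    if "origin" in p: return c@rot(p["orientation"]).T+np.array(p["origin"])
    T=np.array(p["tool_from_camera"]); c=c@T[:3,:3].T+T[:3,3]
    return c@rot(st["tcp_rot"]).T+np.array(st["tcp_pos"])
E
python3 - <<'E'
from h import *
s=arm.observe(); print(s)
ims=[]
for n in ["scene","top","wrist"]:
    s=arm.observe(); p=arm.get_image(n); P=cloud(p,s); ok=p["z_map"]>0
    print(n,[k for k in p],p["fov_y"],p.get("origin"),p.get("tool_from_camera"))
    cv2.imwrite(f"pics/{n}0.png",p["img"])
    np.savez(f"{n}0.npz",P=P,ok=ok,img=p["img"])
    for t in ["release_key","key_stand","release_box","spray_can","jar_green","bun_foot_1"]:
        for r in arm.regions_of(t,p)[:2]:
            m=r["pixels"]&ok; q=P[m]
            if len(q): print(t,round(r["conf"],2),np.round(r["uv"]),m.sum(),np.round(np.percentile(q,[2,50,98],axis=0),3).tolist())
E
```

```text
{'clock': 0.0, 'qpos': array([ 1.08118658e+00,  1.16482688e-01,  1.44225731e+00, -1.78903177e-05,
        1.58400925e+00, -3.78203426e-02]), 'dq': array([-0.00163842,  0.00122542, -0.00138558, -0.00113933, -0.00189882,
        0.0003338 ]), 'effort': array([-3.75471936e-04, -7.32040572e+01, -6.32452655e+01,  5.06117772e-05,
        6.84559898e-03, -1.89241331e-05]), 'tcp_pos': array([0.29463395, 0.60711393, 0.24926933]), 'tcp_rot': array([-1.42108306e-04,  2.23978494e-01,  9.74593915e-01, -5.60633776e-04]), 'force': array([0.22506034, 0.26171133, 0.17876478]), 'torque': array([ 0.00545806, -0.05683686,  0.00383118]), 'finger_force': 0.0, 'grip_width': 0.08558832173379803}
scene ['img', 'z_map', 'fov_y', 'cx', 'cy', 'origin', 'orientation', 'shot'] 44.29500961228383 [0.65715419 0.71794456 0.88461968] None
release_key 0.63 [414. 340.] 717 [[0.424, 0.372, 0.062], [0.44, 0.384, 0.138], [0.451, 0.389, 0.168]]
key_stand 0.65 [404. 372.] 2116 [[0.401, 0.359, 0.004], [0.449, 0.394, 0.059], [0.475, 0.411, 0.064]]
release_box 0.71 [321. 360.] 5301 [[0.516, 0.297, 0.004], [0.567, 0.357, 0.089],
[... 942 characters left out ...]
.166], [0.653, 0.168, 0.197]]
jar_green 0.57 [326. 263.] 542 [[0.501, 0.154, 0.007], [0.519, 0.175, 0.058], [0.545, 0.197, 0.062]]
bun_foot_1 0.95 [449. 228.] 548 [[0.547, -0.102, 0.027], [0.567, -0.077, 0.05], [0.591, -0.059, 0.064]]
wrist ['img', 'z_map', 'fov_y', 'cx', 'cy', 'tool_from_camera', 'shot'] 65.99563964019967 None [[-5.01388862e-04  9.64929729e-01  2.62507841e-01  6.62276106e-02]
 [ 9.99999802e-01  5.83901190e-04 -2.36316193e-04 -9.73461623e-04]
 [-3.81307161e-04  2.62507671e-01 -9.64929830e-01 -1.24174607e-01]
 [ 0.00000000e+00  0.00000000e+00  0.00000000e+00  1.00000000e+00]]
key_stand 0.86 [210. 397.] 1099 [[0.405, 0.397, 0.003], [0.434, 0.404, 0.016], [0.461, 0.412, 0.035]]
```

View pics/scene0.png

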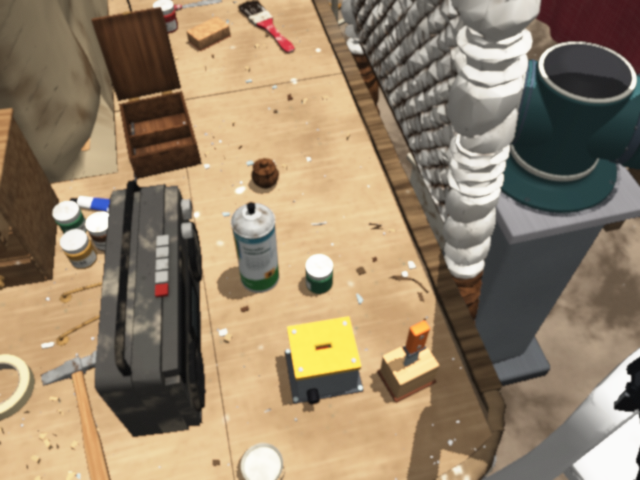

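View pics/top0.png

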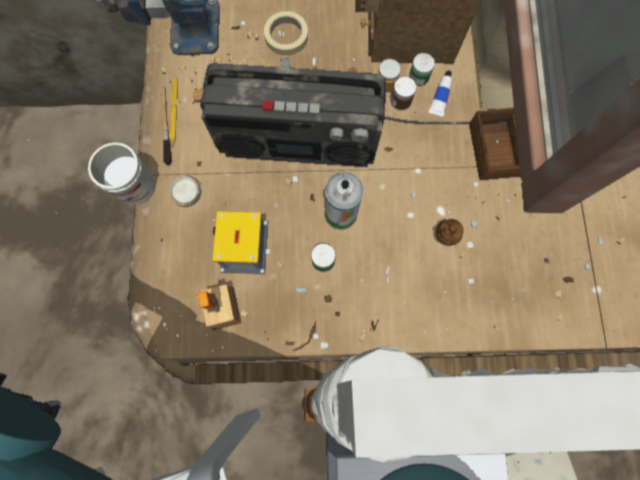

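```bash
python3 - <<'E'
from h import *
for n in ["scene","top"]:
    d=np.load(f"{n}0.npz"); P=d["P"];ok=d["ok"];hsv=cv2.cvtColor(d["img"],cv2.COLOR_BGR2HSV)
    def roi(x0,x1,y0,y1,z0,z1): return ok&(P[...,0]>x0)&(P[...,0]<x1)&(P[...,1]>y0)&(P[...,1]<y1)&(P[...,2]>z0)&(P[...,2]<z1)
    def rect(m,name):
        q=P[m]; 
        if len(q)<10: print(name,len(q)); return
        r=cv2.minAreaRect((q[:,:2]*1000).astype(np.float32)); print(n,name,len(q),np.round(r[0],1),np.round(r[1],1),round(r[2],1),"z",np.round(np.median(q[:,2]),4), "med",np.round(np.median(q,axis=0),4))
    rect(roi(.47,.66,.26,.42,.084,.098),"cover")
    rect(roi(.38,.49,.33,.42,.055,.070),"standtop")
    rect(roi(.38,.49,.33,.42,.160,.175),"handletop")
    rect(roi(.38,.49,.33,.42,.11,.175),"handle")
    rect(roi(.38,.49,.33,.42,-.01,.015),"standfoot")
E
```

```text
scene cover 3399 [562.8 336.8] [86.3 96.1] 86.7 z 0.09 med [0.5633 0.3403 0.09  ]
scene standtop 1197 [437.4 378.5] [68.8 53.8] 13.4 z 0.0618 med [0.4455 0.386  0.0618]
scene handletop 225 [437.2 379.3] [26.7 17.3] 9.5 z 0.1664 med [0.4382 0.3803 0.1664]
scene handle 543 [438.2 379.5] [28.8 17.2] 15.1 z 0.1531 med [0.4405 0.3841 0.1531]
scene standfoot 1636 [435. 375.] [ 89.8 110. ] 90.0 z 0.0006 med [0.4611 0.4015 0.0006]
top cover 2185 [558.8 338.3] [84.8 97.4] 86.4 z 0.0911 med [0.5576 0.3378 0.0911]
top standtop 748 [433.1 379.9] [68.1 52.7] 12.6 z 0.063 med [0.4243 0.3723 0.063 ]
top handletop 150 [433.2 379.5] [25.8 15.8] 13.0 z 0.1675 med [0.4324 0.3791 0.1675]
top handle 266 [431.9 379.2] [28.3 16.7] 10.0 z 0.1656 med [0.4315 0.3752 0.1656]
top standfoot 1277 [434.9 375.2] [109.9  89.9] 0.2 z 0.0016 med [0.4286 0.354  0.0016]
```

The scene view shows the key's orange handle at about (415,335), its stand at (405,372), the yellow box with its slot at (322,346), the can at (258,250), the jar at (319,272) and the bun foot at (265,172). In the top view the key is at (206,299), the slot at (237,237) and the headboard at the bottom right. Next I'll check the arm's height against the headboard.

```bash
python3 - <<'E'
from h import *
for n in ["scene","top"]:
    d=np.load(f"{n}0.npz"); P=d["P"];ok=d["ok"];hsv=cv2.cvtColor(d["img"],cv2.COLOR_BGR2HSV).astype(int)
    m=ok&(P[...,2]>.2)&(P[...,0]<.45)&(P[...,0]>-.3)
    for x in np.arange(-.3,.45,.05):
        row=[]
        for y in np.arange(-.1,.75,.05):
            k=m&(abs(P[...,0]-x-.025)<.025)&(abs(P[...,1]-y-.025)<.025)
            row.append("%4d"%(1000*P[k][:,2].max()) if k.sum()>3 else "   .")
        print(n,"%.2f"%x," ".join(row))
    # slot: red/dark pixels inside cover
    c=ok&(P[...,0]>.525)&(P[...,0]<.60)&(P[...,1]>.305)&(P[...,1]<.37)&(P[...,2]<.1)&((hsv[...,0]<18)|(hsv[...,0]>170)|(hsv[...,2]<100))
    v,u=np.where(c); print(n,"slotpix",len(u),u.mean(),v.mean(),u.min(),u.max(),v.min(),v.max(),np.median(P[c],axis=0))
E
```

```text
scene -0.30    .    .    .    .    .    .    .    .    .    .    .    .    .    .    .    .    .
scene -0.25    .    .    .    .    .    .    .    .    .    .    .    .    .    .    .    .    .
scene -0.20    .    .    .    .    .    .    .    .    .    .    .    .    .    .    .    .    .
scene -0.15    .    .  209    .    .    .    .    .    .    .    .    .    .    .    .    .    .
scene -0.10  228  240  242  229    .    .    .    .    .    .    .    .    .    .    .    .    .
scene -0.05  241  247  246  243    .    .    .    .    .    .    .    .    .    .    .    .    .
scene -0.00  242  247  247  244    .    .    .    .    .    .    .    .    .    .    .    .    .
scene 0.05  233  245  244  234    .    .    .    .    .    .    .    .    .    .    .    .    .
scene 0.10    .  213  203    .    .    .    .    .    .    .    .    .    .    .    .    .    .
scene 0.15    .    .    .    .    .    .    .    .    .    .    .    .    .    .    .    .    .
scene 0.20    .    .    .    .  486  485    .    .    .    .    .    .    .    .    .    .    .
scene 0.25  360  400  390  375  440  
[... 1254 characters left out ...]
    .    .    .    .    .    .    .    .    .    .
top 0.15    .    .    .    .    .    .    .    .    .    .    .    .    .    .    .    .    .
top 0.20    .    .    .    .    .  485    .    .    .  555  564    .    .    .    .    .    .
top 0.25    .  677  677  677  677  677    .    .    .  543  563  551  318  325    .    .    .
top 0.30  550  673  673  673  674  673    .    .    .    .    .  510  479  331  262    .    .
top 0.35    .    .    .    .    .    .    .    .    .    .    .    .    .    .    .    .    .
top 0.40    .    .    .    .    .    .    .    .    .    .    .    .    .    .    .    .    .
top slotpix 32 237.03125 237.15625 236 238 232 242 [0.56526532 0.34243751 0.06345159]
```

```bash
python3 - <<'E'
from h import *
q1=1.08119; e=np.array([np.cos(q1),np.sin(q1)]); l=np.array([-e[1],e[0]])
for n in ["scene","top"]:
    d=np.load(f"{n}0.npz"); P=d["P"];ok=d["ok"]
    a=P[...,:2]@e; b=P[...,:2]@l
    m=ok&(P[...,2]>.22)&~((P[...,0]>.2)&(P[...,1]<.22))
    for lo in np.arange(-.2,.8,.03):
        k=m&(a>lo)&(a<=lo+.03)
        if k.sum()>4: print(n,"%.2f"%lo,k.sum(),"lat %.3f %.3f"%(b[k].min(),b[k].max()),"z %.3f %.3f"%(P[k][:,2].min(),P[k][:,2].max()), "med", np.round(np.median(b[k]),3),np.round(np.median(P[k][:,2]),3))
print(np.array([.295,.607])@e,np.array([.295,.607])@l)
E
```

```text
scene -0.11 5 lat -0.019 0.014 z 0.226 0.227 med 0.004 0.227
scene -0.08 199 lat -0.065 0.061 z 0.225 0.242 med -0.01 0.232
scene -0.05 598 lat -0.082 0.074 z 0.222 0.248 med -0.008 0.242
scene -0.02 976 lat -0.086 0.080 z 0.221 0.248 med -0.009 0.243
scene 0.01 1199 lat -0.085 0.080 z 0.220 0.247 med -0.009 0.241
scene 0.04 1354 lat -0.078 0.069 z 0.220 0.247 med -0.006 0.235
scene 0.07 492 lat -0.052 0.044 z 0.220 0.236 med -0.003 0.227
scene 0.55 41 lat -0.612 -0.602 z 0.228 0.242 med -0.605 0.238
scene 0.58 278 lat -0.611 0.019 z 0.230 0.325 med -0.596 0.239
scene 0.61 860 lat -0.599 0.034 z 0.230 0.323 med 0.011 0.266
scene 0.64 335 lat -0.586 0.014 z 0.227 0.370 med -0.572 0.239
scene 0.67 334 lat -0.575 0.014 z 0.225 0.371 med -0.561 0.238
scene 0.70 286 lat -0.563 0.015 z 0.220 0.314 med -0.549 0.234
top 0.43 345 lat -0.036 -0.029 z 0.504 0.551 med -0.035 0.534
top 0.46 1070 lat -0.035 -0.019 z 0.504 0.563 med -0.031 0.545
top 0.49 2301 lat -0.042 -0.014 z 0.484 0.565 med -0.032 0.546
top 0.52 1029 lat -0.041 -0.036 z 0.473 0.563 med -0.04 0.517
top 0.55 493 lat -0.609 -0.039 z 0.229 0.526 med -0.04 0.491
top 0.58 272 lat -0.607 0.021 z 0.228 0.487 med -0.587 0.241
top 0.61 397 lat -0.594 0.025 z 0.229 0.320 med 0.013 0.265
top 0.64 224 lat -0.582 0.013 z 0.228 0.332 med -0.566 0.24
top 0.67 151 lat -0.572 -0.549 z 0.226 0.242 med -0.558 0.238
top 0.70 119 lat -0.559 0.035 z 0.221 0.263 med 0.018 0.246
0.674420622030359 0.025116221455140655
```

View pics/wrist0.png

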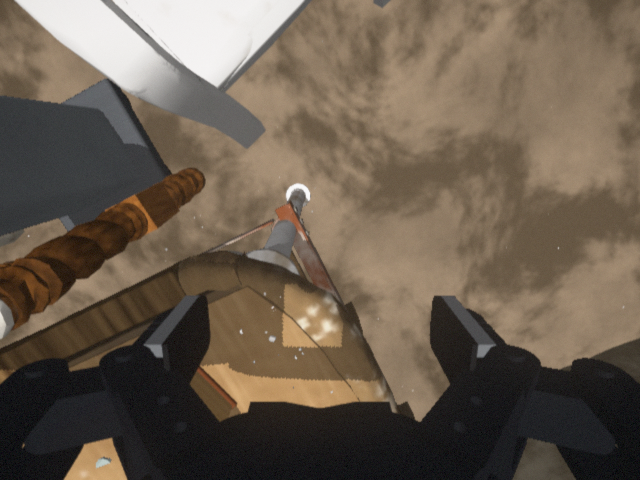

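Request:
play_rows(
  rows=[
    [85, 0, 0, 20, 0, 0, 7],
    [85, 0, 0, 20, 0, 0, 7],
    [85, 0, 0, 20, 0, 0, 7],
    [85, 0, 0, 20, 0, 0, 7],
    [85, 0, 0, 20, 0, 0, 7],
  ],
  grip_force=60,
)

```text
clock: 1.47
tcp_pos: [0.2947, 0.6072, 0.351]
tcp_rot: [0.0, -0.082, 0.997, 0.0]
force: [0.0, -0.7, -0.6]
grip_width: 0.0849
finger_force: 0.0
```

```bash
cat > log.py <<'E'
from h import *
import json
s=arm.observe()
with open("log.jsonl","a") as f: f.write(json.dumps({k:np.asarray(s[k]).tolist() for k in ["clock","qpos","tcp_pos","tcp_rot","force"]})+"\n")
print(s["clock"],np.round(s["qpos"],4),np.round(s["tcp_pos"],4),np.round(rot(s["tcp_rot"]),3).tolist(),np.round(s["force"],1),s["grip_width"])
E
python3 log.py
```

```text
1.4667 [ 1.0812  0.1077  1.2889 -0.      1.745  -0.6547] [0.2947 0.6072 0.351 ] [[-0.986, -0.164, 0.0], [-0.164, 0.986, 0.0], [-0.0, 0.0, -1.0]] [ 0.  -0.7 -0.6] 0.0849189815138367
```

Request:
play_rows(
  rows=[
    [85, 0, -10, 0, 1.5, -6.5, 2],
    [85, 0, -10, 0, 1.5, -6.5, 2],
    [85, 0, -10, 0, 1.5, -6.5, 0],
    [85, 0, -10, 0, 1.5, -6.5, 0],
    [85, 0, -10, 0, 1.5, -6.5, 0],
  ],
)

```text
clock: 1.88
tcp_pos: [0.2947, 0.5569, 0.3511]
tcp_rot: [0.288, -0.11, 0.951, 0.037]
force: [0.6, -0.0, -0.5]
grip_width: 0.0848
finger_force: 0.0
```

```bash
python3 log.py; python3 - <<'E'
from h import *
p=arm.get_image("scene"); cv2.imwrite("pics/s1.png",p["img"])
E
```

```text
1.8833 [ 1.2452 -0.1856  1.6465 -0.4976  1.3626 -0.5315] [0.2947 0.5569 0.3511] [[-0.81, -0.231, 0.538], [-0.188, 0.973, 0.135], [-0.555, 0.008, -0.832]] [ 0.6 -0.  -0.5] 0.08481426825633365
```

```bash
cat > fk.py <<'E'
from h import *
import json
from scipy.optimize import least_squares
Rz=lambda t:R.from_euler('z',t).as_matrix(); Ry=lambda t:R.from_euler('y',t).as_matrix()
def fk(q,p):
    a1,h,lat,L1,L2,e,D=p
    A=Rz(q[0]); sh=A@[a1,lat,h]; B=A@Ry(q[1]); el=sh+B@[0,0,L1]
    C=B@Ry(q[2]); w=el+C@[e,0,L2]; E=C@Rz(q[3])@Ry(q[4]); return sh,el,w,w+E@[0,0,D],E
def fit():
    S=[json.loads(l) for l in open("log.jsonl")]
    S.append(dict(qpos=[1.08118658,.116482688,1.44225731,-1.789e-5,1.58400925,-.03782],tcp_pos=[.29463395,.60711393,.24926933]))
    f=lambda p:np.concatenate([fk(s["qpos"],p)[3]-s["tcp_pos"] for s in S]+[(np.array(p)-[0,.2,.025,.5,.6,0,.3])*1e-4])
    r=least_squares(f,[0,.2,.025,.5,.6,0,.3]); return r.x,r.fun[:-7]
E
python3 - <<'E'
from fk import *
p,res=fit(); print(np.round(p,4),np.abs(res).max())
for l in open("log.jsonl"):
    s=json.loads(l); o=fk(s["qpos"],p); print([np.round(x,3) for x in o[:4]],np.round(o[4][:,2],3),np.round(rot(s["tcp_rot"])[:,2],3))
E
```

```text
[0.     0.1376 0.0255 0.4597 0.6203 0.0814 0.271 ] 1.5976514000648478e-09
[array([-0.023,  0.012,  0.138]), array([0.001, 0.056, 0.595]), array([0.295, 0.607, 0.622]), array([0.295, 0.607, 0.351])] [ 0.  0. -1.] [ 0.  0. -1.]
[array([-0.024,  0.008,  0.138]), array([-0.051, -0.072,  0.589]), array([0.149, 0.52 , 0.577]), array([0.295, 0.557, 0.351])] [ 0.538  0.135 -0.832] [ 0.538  0.135 -0.832]
```

View pics/s1.png

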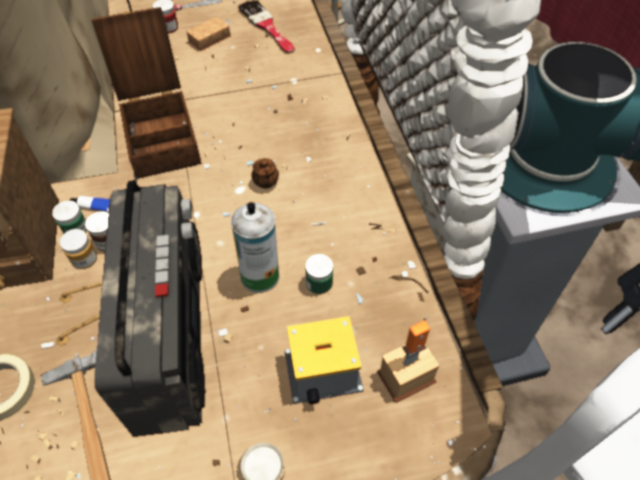

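```bash
cat > ik.py <<'E'
from fk import *
PAR,_=fit()
LO=np.array([-2.83,-.83,.07,-1.14,.01,-2.97]);HI=np.array([2.83,2.19,2.5,4.28,3,2.97])
OFF=None
def q6off():
    s=json.loads(open("log.jsonl").readlines()[-1]); E=fk(s["qpos"],PAR)[4]; T=rot(s["tcp_rot"])
    d=E.T@T; return np.arctan2(d[1,0],d[0,0]), s["qpos"][5]
def ik(t,T):
    a1,h,lat,L1,L2,e,D=PAR; w=t-D*T[:,2]; r=np.hypot(w[0],w[1]); out=[]
    q1=np.arctan2(w[1],w[0])-np.arcsin(lat/r); rr=np.sqrt(r*r-lat*lat); zz=w[2]-h
    F=np.hypot(L2,e); g=np.arctan2(e,L2); d=np.hypot(rr,zz); c=(d*d-L1**2-F**2)/(2*L1*F)
    if abs(c)>1: return out
    b=np.arccos(c); q3=b-g; q2=np.arctan2(rr,zz)-np.arctan2(F*np.sin(b),L1+F*np.cos(b))
    C=Rz(q1)@Ry(q2+q3); M=C.T@T
    q5=np.arccos(np.clip(M[2,2],-1,1)); q4=np.arctan2(M[1,2],M[0,2]); q4=q4 if q4>-1.14 else q4+2*np.pi
    E=C@Rz(q4)@Ry(q5); dd=E.T@T; ang=np.arctan2(dd[1,0],dd[0,0]); a0,q60=q6off()
    sgn=1
    for s in (1,):
        q6=(q60+SG*(ang-a0)+np.pi)%(2*np.pi)-np.pi
    q=np.array([q1,q2,q3,q4,q5,q6]); return [(q,bool(np.all(q>LO)&np.all(q<HI)))]
S=[json.loads(l) for l in open("log.jsonl")]
def ang(s):
    E=fk(s["qpos"],PAR)[4];T=rot(s["tcp_rot"]);d=E.T@T;return np.arctan2(d[1,0],d[0,0])
SG=np.sign((S[1]["qpos"][5]-S[0]["qpos"][5])*np.sin(ang(S[1])-ang(S[0])))
def segd(a,b,X):
    u=b-a; t=np.clip((X-a)@u/(u@u),0,1); return np.linalg.norm(X-a-t[:,None]*u,axis=1)
E
python3 - <<'E'
from ik import *
X=[]
for n in ["scene","top"]:
    d=np.load(f"{n}0.npz");P=d["P"][d["ok"]]; m=(P[:,0]>.2)&(P[:,0]<.37)&(P[:,1]<.215)&(P[:,1]>0)&(P[:,2]>.02)&(P[:,2]<.7); X.append(P[m])
X=np.concatenate(X); np.save("hb.npy",X)
for z in np.arange(0,.7,.1):
    k=(X[:,2]>z)&(X[:,2]<z+.1)
    print("%.1f"%z,[(round(x,2),round(float(X[k&(abs(X[:,0]-x)<.01)][:,1].max(initial=-1)),3)) for x in np.arange(.21,.36,.02)])
print(SG)
for s in S: print("ikcheck",np.round(ik(np.array(s["tcp_pos"]),rot(s["tcp_rot"]))[0][0]-s["qpos"],3))
def test(name,t,yaw,fam):
    for th in [0,30,45,60,75,90]:
        c,s=np.cos(np.radians(yaw)),np.sin(np.radians(yaw)); kx=np.array([c,s,0]);ky=np.array([-s,c,0])
        for flip in (1,-1):
            if fam=="x": z=np.sin(np.radians(th))*kx+np.array([0,0,-np.cos(np.radians(th))]); y=flip*ky
            else: z=-np.sin(np.radians(th))*ky+np.array([0,0,-np.cos(np.radians(th))]); y=flip*kx
            T=np.stack([np.cross(y,z),y,z],1)
            for q,ok in ik(t,T):
                sh,el,w,tc,E=fk(q,PAR); C=Rz(q[0])@Ry(q[1]+q[2]); a=el+C@[PAR[5],0,0]
                print(name,fam,th,flip,np.round(q,2),ok,"fore %.3f wr %.3f"%(segd(a,w,X).min(),segd(w,tc,X).min()),"camdir",np.round(T[2,0],2),"w",np.round(w,3))
for f in "xy":
    test("key",np.array([.435,.379,.137]),13,f); test("box",np.array([.5605,.3375,.18]),-3.4,f)
E
```

```text
0.0 [(np.float64(0.21), 0.189), (np.float64(0.23), 0.201), (np.float64(0.25), 0.207), (np.float64(0.27), 0.204), (np.float64(0.29), 0.195), (np.float64(0.31), -1.0), (np.float64(0.33), -1.0), (np.float64(0.35), -1.0)]
0.1 [(np.float64(0.21), -1.0), (np.float64(0.23), 0.194), (np.float64(0.25), 0.2), (np.float64(0.27), 0.197), (np.float64(0.29), 0.193), (np.float64(0.31), 0.178), (np.float64(0.33), -1.0), (np.float64(0.35), -1.0)]
0.2 [(np.float64(0.21), -1.0), (np.float64(0.23), 0.181), (np.float64(0.25), 0.192), (np.float64(0.27), 0.194), (np.float64(0.29), 0.191), (np.float64(0.31), 0.181), (np.float64(0.33), 0.15), (np.float64(0.35), -1.0)]
0.3 [(np.float64(0.21), -1.0), (np.float64(0.23), 0.176), (np.float64(0.25), 0.188), (np.float64(0.27), 0.191), (np.float64(0.29), 0.191), (np.float64(0.31), 0.187), (np.float64(0.33), 0.171), (np.float64(0.35), -1.0)]
0.4 [(np.float64(0.21), -1.0), (np.float64(0.23), -1.0), (np.float64(0.25), 0.179), (np.float64(0.27), 0.184), (np.float64(0.29), 0.184), (np.float64(0.31), 0.18), (np.float64(0.33), 0.172), (np.float64(0.35), 0.141)]
0.5 [(np.fl
[... 4988 characters left out ...]
ore 0.064 wr 0.305 camdir 0.71 w [0.572 0.529 0.372]
box y 60 1 [ 0.75  0.51  1.29 -0.76  2.09  0.69] True fore 0.073 wr 0.305 camdir -0.87 w [0.574 0.572 0.316]
box y 60 -1 [ 0.75  0.51  1.29 -0.76  2.09 -2.45] True fore 0.073 wr 0.305 camdir 0.87 w [0.574 0.572 0.316]
box y 75 1 [ 0.77  0.61  1.27 -0.95  2.22  0.64] True fore 0.077 wr 0.305 camdir -0.97 w [0.576 0.599 0.25 ]
box y 75 -1 [ 0.77  0.61  1.27 -0.95  2.22 -2.51] True fore 0.077 wr 0.305 camdir 0.97 w [0.576 0.599 0.25 ]
box y 90 1 [0.78 0.7  1.26 5.11 2.33 0.55] False fore 0.078 wr 0.305 camdir -1.0 w [0.577 0.608 0.18 ]
box y 90 -1 [ 0.78  0.7   1.26  5.11  2.33 -2.59] False fore 0.078 wr 0.305 camdir 1.0 w [0.577 0.608 0.18 ]
```

```bash
cat >> ik.py <<'E'
def toolR(yaw,th):
    c,s=np.cos(np.radians(yaw)),np.sin(np.radians(yaw)); kx=np.array([c,s,0]);y=np.array([-s,c,0])
    z=np.sin(np.radians(th))*kx-np.array([0,0,np.cos(np.radians(th))]); return np.stack([np.cross(y,z),y,z],1)
def fore(q):
    sh,el,w,tc,E=fk(q,PAR); C=Rz(q[0])@Ry(q[1]+q[2]); return el+C@[PAR[5],0,0],w,C
E
python3 - <<'E'
from ik import *
X=np.load("hb.npy")
for nm,t,yaw in (("key",[.434,.379,.137],13),("box",[.561,.3375,.18],-3.4)):
  for th in (48,52,55,57):
    for back in (0,10):
      for dz in (0,15):
        T=toolR(yaw,th); tt=np.array(t)+[0,0,dz/1000]-back/1000*np.array([np.cos(np.radians(yaw)),np.sin(np.radians(yaw)),0])
        q,ok=ik(tt,T)[0]; a,w,C=fore(q); d=segd(a,w,X); i=d.argmin()
        print(nm,th,back,dz,np.round(q,2),ok,"%.3f"%d[i],np.round(X[i],3),"behind wrist %.3f"%((w-X[i])@C[:,2]))
s=arm.observe(); T=rot(s["tcp_rot"]); d=toolR(13,55)@T.T; print(np.degrees(R.from_matrix(d).as_rotvec()))
d=toolR(-3.4,55)@toolR(13,55).T; print(np.degrees(R.from_matrix(d).as_rotvec()))
E
```

```text
key 48 0 0 [ 0.89 -0.37  2.22 -0.76  0.73 -0.47] True 0.106 [0.248 0.178 0.364] behind wrist 0.123
key 48 0 15 [ 0.89 -0.39  2.2  -0.73  0.75 -0.51] True 0.106 [0.248 0.178 0.364] behind wrist 0.119
key 48 10 0 [ 0.9  -0.39  2.23 -0.76  0.74 -0.46] True 0.111 [0.248 0.178 0.364] behind wrist 0.117
key 48 10 15 [ 0.9  -0.41  2.22 -0.74  0.77 -0.5 ] True 0.110 [0.248 0.178 0.364] behind wrist 0.113
key 52 0 0 [ 0.91 -0.38  2.25 -0.88  0.7  -0.36] True 0.109 [0.236 0.173 0.309] behind wrist 0.115
key 52 0 15 [ 0.91 -0.39  2.23 -0.86  0.72 -0.39] True 0.112 [0.248 0.178 0.364] behind wrist 0.116
key 52 10 0 [ 0.92 -0.4   2.26 -0.89  0.71 -0.35] True 0.113 [0.236 0.173 0.309] behind wrist 0.109
key 52 10 15 [ 0.92 -0.42  2.25 -0.86  0.73 -0.39] True 0.116 [0.236 0.173 0.309] behind wrist 0.106
key 55 0 0 [ 0.92 -0.38  2.27 -0.99  0.68 -0.26] True 0.110 [0.236 0.176 0.303] behind wrist 0.109
key 55 0 15 [ 0.92 -0.4   2.26 -0.95  0.7  -0.3 ] True 0.113 [0.236 0.173 0.309] behind wrist 0.109
key 55 10 0 [ 0.94 -0.4   2.28 -0.99  0.7  -0.25] True 0.114 [0.236 0.176 0.303] behind wrist 0.103
k
[... 1490 characters left out ...]
st 0.195
box 55 10 0 [ 0.76 -0.2   2.06 -0.99  0.8  -0.2 ] True 0.072 [0.25  0.178 0.371] behind wrist 0.180
box 55 10 15 [ 0.76 -0.22  2.04 -0.97  0.82 -0.23] True 0.073 [0.246 0.17  0.402] behind wrist 0.192
box 57 0 0 [ 0.76 -0.18  2.06 -1.05  0.78 -0.15] True 0.069 [0.25  0.178 0.371] behind wrist 0.185
box 57 0 15 [ 0.76 -0.2   2.04 -1.03  0.8  -0.19] True 0.071 [0.247 0.175 0.375] behind wrist 0.187
box 57 10 0 [ 0.77 -0.2   2.07 -1.05  0.8  -0.15] True 0.073 [0.247 0.177 0.366] behind wrist 0.181
box 57 10 15 [ 0.77 -0.22  2.06 -1.03  0.81 -0.18] True 0.075 [0.247 0.175 0.375] behind wrist 0.181
[  4.4838095  -20.39340703  -0.45394652]
[ 2.53166846e-16 -9.17372248e-17 -1.64000000e+01]
```

Request:
play_rows(
  rows=[
    [85, 5, -22, -10, 0.9, -4.4, -0.1],
    [85, 5, -22, -10, 0.9, -4.4, -0.1],
    [85, 5, -22, -10, 0.9, -4.4, -0.1],
    [85, 5, -22, -10, 0.9, -4.4, -0.1],
    [85, 5, -22, -10, 0.9, -4.4, -0.1],
  ],
)

```text
clock: 2.35
tcp_pos: [0.3196, 0.4464, 0.2998]
tcp_rot: [0.467, -0.1, 0.877, 0.051]
force: [0.7, -0.2, 1.7]
grip_width: 0.0852
finger_force: 0.0
```

Request:
play_rows(
  rows=[
    [85, 8, -17, -20, 0, 0, 0],
    [85, 8, -17, -20, 0, 0, 0],
    [85, 8, -17, -20, 0, 0, 0],
    [85, 8, -17, -20, 0, 0, 0],
    [85, 7, -17, -20, 0, 0, 0],
  ],
)

```text
clock: 2.77
tcp_pos: [0.3589, 0.3614, 0.1992]
tcp_rot: [0.465, -0.1, 0.878, 0.051]
force: [1.2, 0.6, -0.3]
grip_width: 0.085
finger_force: 0.0
```

```bash
cat > look.py <<'E'
from ik import *
def rect(P,m,name):
    q=P[m]
    if len(q)<20: print(name,len(q)); return
    r=cv2.minAreaRect((q[:,:2]*1000).astype(np.float32)); print(name,len(q),np.round(r[0],1),np.round(r[1],1),round(r[2],1),"z",np.round(np.percentile(q[:,2],[1,50,99]),4))
def box(P,ok,x0,x1,y0,y1,z0,z1): return ok&(P[...,0]>x0)&(P[...,0]<x1)&(P[...,1]>y0)&(P[...,1]<y1)&(P[...,2]>z0)&(P[...,2]<z1)
E
python3 log.py; python3 - <<'E'
from look import *
s=arm.observe(); q=np.array(s["qpos"]); a,w,C=fore(q)
for n in ["wrist","scene","top"]:
    s=arm.observe(); p=arm.get_image(n); P=cloud(p,s); ok=p["z_map"]>0; np.savez(n+"1.npz",P=P,ok=ok,img=p["img"])
    if n!="top": cv2.imwrite(f"pics/{n}1.png",p["img"])
    if n=="wrist":
        rect(P,box(P,ok,.37,.49,.32,.43,.158,.175),"handletop"); rect(P,box(P,ok,.37,.49,.32,.43,.112,.175),"handle"); rect(P,box(P,ok,.37,.49,.32,.43,.055,.070),"standtop"); rect(P,box(P,ok,.47,.66,.26,.42,.084,.098),"cover")
    else:
        Y=P[ok&~((P[...,0]>.2)&(P[...,1]<.215))&(P[...,2]>.2)]; L=(Y-w)@C
        for lo in np.arange(-.66,.1,.04):
            k=(L[:,2]>lo)&(L[:,2]<=lo+.04)&(np.hypot(L[:,0],L[:,1])<.13)
            if k.sum()>5: print(n,"%.2f"%lo,k.sum(),"x",np.round(np.percentile(L[k][:,0],[2,98]),3),"y",np.round(np.percentile(L[k][:,1],[2,98]),3),"rmax %.3f"%np.percentile(np.hypot(L[k][:,0],L[k][:,1]),98))
E
```

```text
2.7667 [ 1.0742 -0.6079  2.3124 -0.9097  0.9096 -0.3354] [0.3589 0.3614 0.1992] [[-0.547, -0.222, 0.807], [-0.128, 0.975, 0.181], [-0.827, -0.004, -0.562]] [ 1.2  0.6 -0.3] 0.08500951670167142
handletop 651 [433.1 377.1] [25.5 15.8] 12.5 z [0.1582 0.1647 0.1677]
handle 2555 [433.  377.3] [25.7 16.1] 13.9 z [0.1127 0.144  0.1676]
standtop 5124 [434.6 377.5] [71.5 52.1] 12.7 z [0.0555 0.0624 0.0641]
cover 3875 [560.5 335.9] [84.3 98.9] 86.4 z [0.0843 0.0905 0.0924]
scene -0.30 14 x [-0.018 -0.007] y [-0.068 -0.067] rmax 0.070
scene -0.26 325 x [-0.051  0.003] y [-0.067 -0.049] rmax 0.072
scene -0.22 910 x [-0.058 -0.001] y [-0.064 -0.033] rmax 0.070
scene -0.18 732 x [-0.058 -0.024] y [-0.077 -0.034] rmax 0.081
scene -0.14 1131 x [-0.058 -0.021] y [-0.081 -0.034] rmax 0.084
scene -0.10 1232 x [-0.058 -0.02 ] y [-0.082 -0.034] rmax 0.085
scene -0.06 1113 x [-0.063 -0.018] y [-0.084 -0.034] rmax 0.086
scene -0.02 1539 x [-0.068  0.008] y [-0.084 -0.038] rmax 0.086
scene 0.02 3668 x [-0.062  0.055] y [-0.097  0.009] rmax 0.102
scene 0.06 3552 x [-0.002  0.053] y [-0.116 -0.012] rmax 0.125
top -0.06 16 x [-0.023 -0.019] y [-0.081 -0.078] rmax 0.083
top -0.02 669 x [-0.045  0.046] y [-0.081 -0.063] rmax 0.090
top 0.02 1946 x [-0.047  0.062] y [-0.106 -0.048] rmax 0.121
top 0.06 2010 x [-0.003  0.053] y [-0.118 -0.031] rmax 0.128
```

```bash
python3 - <<'E'
import cv2,numpy as np
a=cv2.imread("pics/scene1.png"); b=cv2.imread("pics/wrist1.png")
cv2.imwrite("pics/combo1.png",np.hstack([cv2.resize(a[180:480,300:640],(400,353)),cv2.resize(b,(400,353))]))
E
```

```text
(no output)
```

View pics/combo1.png

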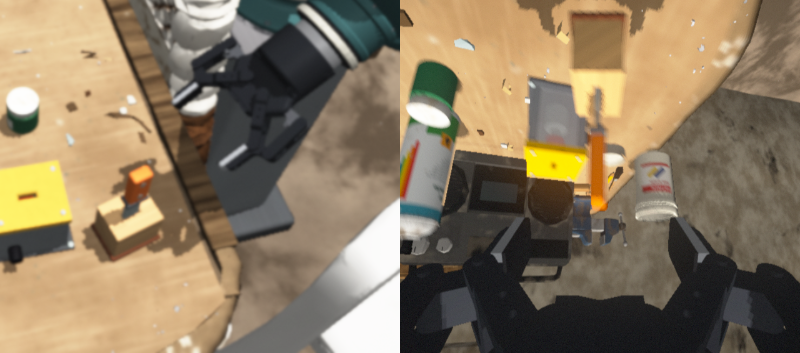

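```bash
cat > clear.py <<'E'
from ik import *
from scipy.spatial import cKDTree
X=np.load("hb.npy"); q0=np.array([1.0742,-.6079,2.3124,-.9097,.9096,-.3354])
a0,w0,C0=fore(q0); d=np.load("scene1.npz"); P=d["P"][d["ok"]]
P=P[~((P[:,0]>.2)&(P[:,1]<.215))&(P[:,2]>.2)]; L=(P-w0)@C0; L=L[(L[:,2]>-.32)&(L[:,2]<.03)&(np.hypot(L[:,0],L[:,1])<.11)]
TR=cKDTree(X)
def clr(q):
    a,w,C=fore(q); o=[]
    for roll in (0,1):
        for mir in (1,-1):
            M=(L*[mir,1,1])@Rz((q[3]-q0[3])*roll).T; W=M@C.T+w; dd,_=TR.query(W); i=dd.argmin(); o.append((round(dd[i],4),np.round(M[i],3).tolist(),np.round(W[i],3).tolist()))
    return o
E
python3 - <<'E'
from clear import *
for th in (50,54,57):
  for yaw in (-3.4,):
    T=toolR(yaw,th); t=np.array([.561,.3365,.19])-.01*np.array([1,-.06,0]); q,ok=ik(t,T)[0]; print(th,np.round(q,3),ok); [print("  ",o) for o in clr(q)]
print("now",min(clr(q0))[:1])
E
```

```text
50 [ 0.741 -0.208  2.013 -0.832  0.839 -0.353] True
   (np.float64(0.0062), [0.004, -0.062, -0.198], [0.243, 0.173, 0.406])
   (np.float64(0.002), [0.033, -0.067, -0.166], [0.264, 0.186, 0.371])
   (np.float64(0.0052), [0.005, -0.062, -0.196], [0.243, 0.174, 0.404])
   (np.float64(0.0026), [0.031, -0.073, -0.155], [0.277, 0.189, 0.37])
54 [ 0.759 -0.212  2.042 -0.945  0.816 -0.251] True
   (np.float64(0.0084), [-0.003, -0.063, -0.194], [0.24, 0.176, 0.402])
   (np.float64(0.0017), [0.028, -0.072, -0.158], [0.266, 0.188, 0.362])
   (np.float64(0.0088), [-0.006, -0.063, -0.194], [0.241, 0.177, 0.404])
   (np.float64(0.0015), [0.026, -0.073, -0.158], [0.267, 0.187, 0.365])
57 [ 0.771 -0.213  2.063 -1.035  0.804 -0.17 ] True
   (np.float64(0.0128), [-0.014, -0.063, -0.196], [0.236, 0.177, 0.405])
   (np.float64(0.0023), [0.024, -0.077, -0.15], [0.27, 0.19, 0.355])
   (np.float64(0.013), [-0.011, -0.062, -0.194], [0.236, 0.178, 0.402])
   (np.float64(0.0018), [0.019, -0.076, -0.156], [0.266, 0.188, 0.363])
now (np.float64(0.0739),)
```

The scene crop shows the open gripper back-right of the key, with the forearm clear of the headboard. The wrist view shows the orange handle centred between the fingers at (600,170) in the crop. I'll make the approach and close the fingers.

Request:
play_rows(
  rows=[
    [85, 12, 3, -10, 0, 0, 0],
    [85, 12, 3, -10, 0, 0, 0],
    [85, 13, 2.5, -10, 0, 0, 0],
    [85, 12, 2.5, -10, 0, 0, 0],
    [85, 12, 2.5, -10, 0, 0, 0],
  ],
  grip_force=80,
)

```text
clock: 3.33
tcp_pos: [0.4204, 0.3771, 0.1511]
tcp_rot: [0.466, -0.1, 0.878, 0.051]
force: [0.1, -0.2, -0.3]
grip_width: 0.0846
finger_force: 0.0
```

```bash
python3 log.py; python3 - <<'E'
from look import *
s=arm.observe(); p=arm.get_image("wrist"); P=cloud(p,s); ok=p["z_map"]>0
cv2.imwrite("pics/w2.png",p["img"])
hsv=cv2.cvtColor(p["img"],cv2.COLOR_BGR2HSV).astype(int); o=(hsv[...,0]<20)&(hsv[...,1]>170)
rect(P,o&box(P,ok,.37,.49,.32,.43,.10,.175),"handle")
T=rot(s["tcp_rot"]); m=o&box(P,ok,.37,.49,.32,.43,.10,.175); L=(P[m]-s["tcp_pos"])@T; print(np.round(np.percentile(L,[1,50,99],axis=0)*1000,1))
E
```

```text
3.3333 [ 0.9528 -0.4211  2.2794 -0.989   0.7223 -0.258 ] [0.4204 0.3771 0.1511] [[-0.546, -0.223, 0.807], [-0.128, 0.975, 0.182], [-0.828, -0.003, -0.561]] [ 0.1 -0.2 -0.3] 0.08464506150852089
handle 5950 [424.8 355.2] [55.8 19.4] 80.1 z [0.109  0.141  0.1664]
[[-14.1 -10.5  -7. ]
 [  7.8  -2.7   7. ]
 [ 33.7   4.9  25.5]]
```

View pics/w2.png

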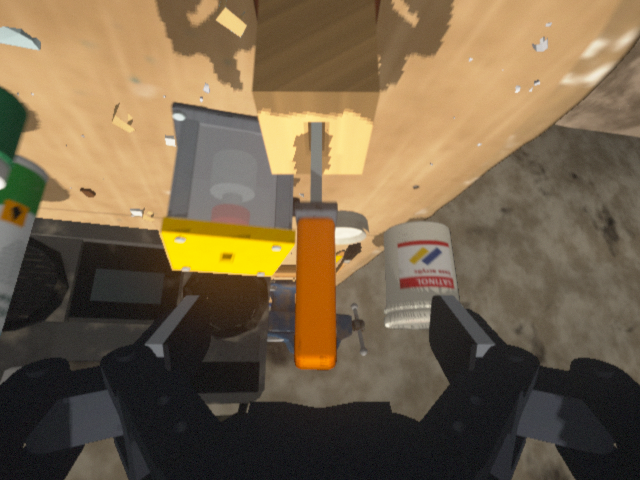

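The handle sits between the open fingers, centred at column 316 and about 2.7 mm to the tool's −y side. I'll shift slightly and then close.

Request:
play_rows(
  rows=[
    [85, 0.5, -2.5, 0, 0, 0, 0],
    [30, 0, 0, 0, 0, 0, 0],
    [10, 0, 0, 0, 0, 0, 0],
    [5, 0, 0, 0, 0, 0, 0],
    [5, 0, 0, 0, 0, 0, 0],
  ],
)

```text
clock: 3.8
tcp_pos: [0.4199, 0.3736, 0.1509]
tcp_rot: [0.466, -0.1, 0.878, 0.051]
force: [0.6, 0.5, 0.1]
grip_width: 0.0385
finger_force: 0.0
```

Request:
play_rows(
  rows=[
    [5, 0, 0, 0, 0, 0, 0],
    [5, 0, 0, 0, 0, 0, 0],
    [5, 0, 0, 0, 0, 0, 0],
    [5, 0, 0, 0, 0, 0, 0],
    [5, 0, 0, 0, 0, 0, 0],
  ],
)

```text
clock: 4.22
tcp_pos: [0.4203, 0.3735, 0.1505]
tcp_rot: [0.465, -0.1, 0.878, 0.051]
force: [-1.6, 0.3, 5.0]
grip_width: 0.0136
finger_force: 79.1
```

```bash
python3 log.py; python3 - <<'E'
from look import *
s=arm.observe(); print(s["finger_force"]); p=arm.get_image("wrist"); P=cloud(p,s); ok=p["z_map"]>0
hsv=cv2.cvtColor(p["img"],cv2.COLOR_BGR2HSV).astype(int); o=(hsv[...,0]<20)&(hsv[...,1]>170)
T=rot(s["tcp_rot"]); m=o&box(P,ok,.37,.49,.32,.43,.10,.175); L=(P[m]-s["tcp_pos"])@T; print(np.round(np.percentile(L,[1,50,99],axis=0)*1000,1)); print(np.round(np.percentile(P[m],[1,50,99],axis=0)*1000,1))
E
```

```text
4.2167 [ 0.9478 -0.4292  2.2856 -0.9851  0.7201 -0.2651] [0.4203 0.3735 0.1505] [[-0.547, -0.222, 0.807], [-0.128, 0.975, 0.182], [-0.827, -0.004, -0.562]] [-1.6  0.3  5. ] 0.013566806387187935
79.07915748248342
[[-15.7  -8.3  -5.4]
 [  7.   -1.2   9.2]
 [ 31.9   6.6  26.6]]
[[421.2 365.7 109.3]
 [424.1 373.3 139.6]
 [427.6 380.9 166.1]]
```

Request:
play_rows(
  rows=[
    [5, 0, 0, 6, 0, 0, 0],
    [5, 0, 0, 8, 0, 0, 0],
    [5, 0, 0, 10, 0, 0, 0],
    [5, 0, 0, 12, 0, 0, 0],
    [5, 0, 0, 12, 0, 0, 0],
  ],
)

```text
clock: 4.68
tcp_pos: [0.4201, 0.373, 0.1986]
tcp_rot: [0.465, -0.1, 0.878, 0.05]
force: [0.3, -0.1, -0.7]
grip_width: 0.0137
finger_force: 78.6
```

Request:
play_rows(
  rows=[
    [5, 0, 0, 16, 0, 0, 0],
    [5, 0, 0, 16, 0, 0, 0],
    [5, 0, 0, 16, 0, 0, 0],
    [5, 0, 0, 14, 0, 0, 0],
    [5, 0, 0, 6, 0, 0, 0],
  ],
)

```text
clock: 5.1
tcp_pos: [0.4203, 0.3733, 0.2686]
tcp_rot: [0.466, -0.099, 0.878, 0.051]
force: [-0.4, 0.6, -0.6]
grip_width: 0.0134
finger_force: 78.7
```

```bash
python3 log.py; python3 - <<'E'
from look import *
s=arm.observe(); p=arm.get_image("wrist"); P=cloud(p,s); ok=p["z_map"]>0; np.savez("wrist3.npz",P=P,ok=ok,img=p["img"]); cv2.imwrite("pics/w3.png",p["img"])
p2=arm.get_image("scene"); cv2.imwrite("pics/s3.png",p2["img"]); np.savez("scene3.npz",P=cloud(p2),ok=p2["z_map"]>0,img=p2["img"])
p3=arm.get_image("top"); np.savez("top3.npz",P=cloud(p3),ok=p3["z_map"]>0,img=p3["img"])
cv2.imwrite("pics/c3.png",np.hstack([cv2.resize(p["img"],(400,300)),cv2.resize(p2["img"][180:480,240:640],(400,300))]))
E
```

```text
5.1 [ 0.9476 -0.5362  2.1567 -0.8039  0.8683 -0.5221] [0.4203 0.3733 0.2686] [[-0.546, -0.222, 0.808], [-0.127, 0.975, 0.182], [-0.828, -0.003, -0.561]] [-0.4  0.6 -0.6] 0.013446582628773279
```

View pics/c3.png

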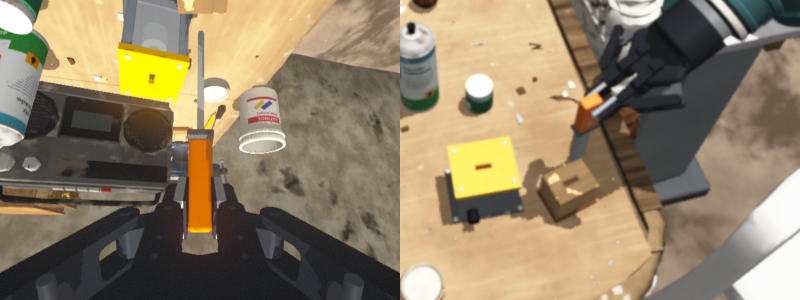

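The key is out of the stand and upright in the fingers. In the left half its blade runs down the image at (203,80), and the slot shows at (152,78). Next I'll measure the key and slot in the same frame.

```bash
cat > meas.py <<'E'
from look import *
import sys
def slotmask(img,P,ok,c=(.561,.337)):
    hsv=cv2.cvtColor(img,cv2.COLOR_BGR2HSV).astype(int)
    r=np.hypot(P[...,0]-c[0],P[...,1]-c[1]); y=(hsv[...,0]>20)&(hsv[...,0]<35)&(hsv[...,1]>130)&(hsv[...,2]>110)
    return y
def pixz(p,s,u,v,z):
    "ray through pixel at height z"
    h=480; f=h/2/np.tan(np.radians(p["fov_y"])/2); c=np.array([(u-p["cx"])/f,-(v-p["cy"])/f,-1.])
    if "origin" in p: Rm,o=rot(p["orientation"]),np.array(p["origin"])
    else:
        T=np.array(p["tool_from_camera"]); A=rot(s["tcp_rot"]); Rm=A@T[:3,:3]; o=A@T[:3,3]+s["tcp_pos"]
    d=Rm@c; return o+d*(z-o[2])/d[2]
def slot(p,s,z=.090,name=""):
    P=cloud(p,s); ok=p["z_map"]>0; y=slotmask(p["img"],P,ok).astype(np.uint8)
    n,l,st,ce=cv2.connectedComponentsWithStats(y); i=1+st[1:,4].argmax(); m=(l==i).astype(np.uint8)
    cs,hi=cv2.findContours(m,cv2.RETR_CCOMP,cv2.CHAIN_APPROX_NONE)
    for c,h in zip(cs,hi[0]):
        if h[3]<0 and len(c)>100: pts=c[:,0,:].astype(float); tag="outer"
        elif h[3]>=0 and len(c)>8: tag="hole"; pts=c[:,0,:].astype(float)
        else: continue
        W=np.array([pixz(p,s,u,v,z)[:2]*1000 for u,v in pts],np.float32); r=cv2.minAreaRect(W)
        print(name,tag,len(c),np.round(pts.mean(0)),np.round(r[0],1),np.round(r[1],1),round(r[2],1))
def key(p,s):
    P=cloud(p,s); ok=p["z_map"]>0; hsv=cv2.cvtColor(p["img"],cv2.COLOR_BGR2HSV).astype(int)
    T=rot(s["tcp_rot"]); kx=T[:,2]*[1,1,0]; kx/=np.linalg.norm(kx); ky=np.array([-kx[1],kx[0],0])
    D=P-np.array(s["tcp_pos"]); X=D@kx; Y=D@ky; Z=D[...,2]
    m=ok&(abs(Y)<.02)&(X>-.02)&(X<.05)&(Z<.03)&(Z>-.16)
    for z0 in np.arange(-.16,.03,.01):
        k=m&(Z>z0)&(Z<=z0+.01)
        if k.sum()>15: print("%.2f"%z0,k.sum(),"X",np.round(np.percentile(X[k],[5,50,95])*1000,1),"Y",np.round(np.percentile(Y[k],[2,50,98])*1000,1))
E
python3 - <<'E'
from meas import *
s=arm.observe(); p=arm.get_image("wrist"); slot(p,s,.09,"wrist"); key(p,s)
p=arm.get_image("scene"); slot(p,None,.09,"scene")
p=arm.get_image("top"); slot(p,None,.09,"top")
E
```

```text
wrist outer 353 [241. 117.] [555.2 335.9] [ 84.9 108.9] 86.4
wrist hole 20 [271. 160.] [603.7 364.6] [11.2  8.1] 13.1
wrist hole 21 [205. 150.] [599.4 302.4] [ 7.9 11.8] 62.1
wrist hole 30 [243. 124.] [552.7 335.8] [ 7.6 13.3] 86.8
wrist hole 25 [287. 109.] [524.7 369. ] [9.6 8.1] 13.0
wrist hole 27 [204.  93.] [521.  306.7] [7.9 9.5] 58.6
-0.14 79 X [3.9 5.  7. ] Y [-2.7 -0.7  1.8]
-0.13 161 X [4.  4.8 5.7] Y [-2.7 -0.2  1.8]
-0.12 175 X [3.9 4.8 5.6] Y [-3.1 -0.7  1.8]
-0.11 189 X [3.9 4.9 5.8] Y [-3.  -0.6  1.8]
-0.10 198 X [3.9 4.9 5.7] Y [-3.  -0.6  1.7]
-0.09 211 X [4.2 5.  6. ] Y [-2.9 -0.6  1.7]
-0.08 207 X [4.  5.2 6. ] Y [-2.8 -0.6  1.7]
-0.07 239 X [4.3 5.2 6.2] Y [-3.2 -0.6  1.7]
-0.06 249 X [4.5 5.4 6.3] Y [-3.1 -0.5  1.6]
-0.05 868 X [-0.3  1.4  7.2] Y [-9.5 -0.9  7.7]
-0.04 879 X [2.6 3.7 5.6] Y [-8.4 -0.9  7. ]
-0.03 922 X [2.7 3.8 5.6] Y [-8.6 -0.9  6.9]
-0.02 1478 X [-2.8  3.6  5.5] Y [-17.2  -0.8  16. ]
-0.01 2549 X [-17.6  -4.6   4.6] Y [-19.2  -0.4  18.6]
0.00 1530 X [-19.4   3.4   4.8] Y [-12.4  -0.8   9.9]
0.01 1244 X [-17.3   3.3   5.6] Y [-9.6 -1.1  7.6]
0.02 49 X [-19.8 -19.1 -14.9] Y [-10.8  -9.5   8.6]
scene outer 224 [323. 348.] [563.1 338.8] [86.4 96.6] 86.4
scene hole 22 [300. 369.] [602.8 365.3] [11.5 12. ] 29.9
scene hole 21 [353. 360.] [524.9 369.9] [12.1 10.6] 32.2
scene hole 34 [322. 347.] [563.4 339.1] [ 9.5 25.3] 88.4
scene hole 20 [294. 331.] [598.8 303.2] [11.6 11.4] 34.9
scene hole 20 [344. 323.] [521.2 307.7] [12.4 11.3] 33.6
top outer 184 [237. 237.] [560.1 338.2] [87.5 99. ] 86.2
top hole 14 [251. 256.] [519.9 310.5] [9.7 9.2] 43.9
top hole 14 [218. 256.] [523.7 372.6] [9.7 9.2] 44.3
top hole 27 [237. 237.] [558.5 337.2] [10.4 23.6] 81.6
top hole 14 [254. 216.] [598.1 305.3] [10.   9.5] 43.3
top hole 14 [222. 216.] [601.9 366.8] [10.1  9.5] 43.7
```

```bash
python3 - <<'E'
from clear import *
s=arm.observe(); T0=rot(s["tcp_rot"]); t0=np.array(s["tcp_pos"]); t1=np.array([.5455,.3385,t0[2]])
for f in (0,.4,.6,.8,1):
    T=Rz(np.radians(-16.1*f))@T0; q,ok=ik(t0+f*(t1-t0),T)[0]; print(f,np.round(q,3),ok,[o[0] for o in clr(q)])
for z in (.24,.21,.20,.19):
    q,ok=ik(np.array([t1[0],t1[1],z]),T)[0]; print(z,np.round(q,3),ok,clr(q)[0],clr(q)[1])
# forearm underside evidence in scene3/top3
q=np.array(s["qpos"]); a,w,C=fore(q)
for n in ("scene3","top3"):
    d=np.load(n+".npz"); Y=d["P"][d["ok"]&(d["P"][...,2]>.2)]; Y=Y[~((Y[:,0]>.2)&(Y[:,1]<.215))]; L=(Y-w)@C
    for lo in np.arange(-.34,.02,.04):
        k=(L[:,2]>lo)&(L[:,2]<=lo+.04)&(np.hypot(L[:,0],L[:,1])<.11)
        if k.sum()>9: 
            i=L[k][:,1].argmin(); print(n,"%.2f"%lo,k.sum(),"x",np.round(np.percentile(L[k][:,0],[2,98]),3),"ymin",np.round(np.percentile(L[k][:,1],2),3),"x@ymin",round(L[k][i,0],3))
E
```

```text
0 [ 0.948 -0.534  2.161 -0.806  0.866 -0.519] True [np.float64(0.049), np.float64(0.0432), np.float64(0.0467), np.float64(0.0464)]
0.4 [ 0.873 -0.437  2.098 -0.846  0.871 -0.453] True [np.float64(0.0298), np.float64(0.0237), np.float64(0.0271), np.float64(0.0245)]
0.6 [ 0.839 -0.386  2.062 -0.865  0.878 -0.419] True [np.float64(0.0244), np.float64(0.0162), np.float64(0.0216), np.float64(0.0162)]
0.8 [ 0.807 -0.335  2.024 -0.884  0.887 -0.385] True [np.float64(0.0231), np.float64(0.0132), np.float64(0.0213), np.float64(0.0125)]
1 [ 0.777 -0.282  1.984 -0.901  0.9   -0.353] True [np.float64(0.0231), np.float64(0.012), np.float64(0.0232), np.float64(0.0118)]
0.24 [ 0.777 -0.264  2.011 -0.93   0.872 -0.307] True (np.float64(0.0166), [-0.025, -0.076, -0.153], [0.271, 0.195, 0.444]) (np.float64(0.0098), [0.025, -0.076, -0.153], [0.265, 0.189, 0.395])
0.21 [ 0.777 -0.238  2.041 -0.969  0.84  -0.247] True (np.float64(0.0174), [-0.003, -0.063, -0.194], [0.232, 0.176, 0.41]) (np.float64(0.0054), [0.028, -0.074, -0.156], [0.261, 0.189, 0.371])
0.2 [ 0.777 -0.229  2.05  -0.984  0.829 -0.226] Tru
[... 179 characters left out ...]
19 -0.204] True (np.float64(0.0146), [-0.008, -0.062, -0.191], [0.236, 0.181, 0.401]) (np.float64(0.0042), [0.024, -0.078, -0.148], [0.271, 0.192, 0.358])
scene3 -0.22 75 x [-0.036 -0.006] ymin -0.064 x@ymin -0.008
scene3 -0.18 587 x [-0.066 -0.023] ymin -0.078 x@ymin -0.02
scene3 -0.14 1084 x [-0.069 -0.02 ] ymin -0.081 x@ymin -0.017
scene3 -0.10 1166 x [-0.072 -0.019] ymin -0.082 x@ymin -0.017
scene3 -0.06 1137 x [-0.075 -0.017] ymin -0.084 x@ymin -0.018
scene3 -0.02 1834 x [-0.08  -0.017] ymin -0.084 x@ymin -0.016
top3 -0.10 361 x [-0.034 -0.017] ymin -0.08 x@ymin -0.019
top3 -0.06 1698 x [-0.064 -0.017] ymin -0.081 x@ymin -0.016
top3 -0.02 3007 x [-0.079 -0.017] ymin -0.081 x@ymin -0.018
```

Request:
play_rows(
  rows=[
    [5, 12.5, -3.5, 0, 0, 0, -1.6],
    [5, 12.5, -3.5, 0, 0, 0, -1.6],
    [5, 12.5, -3.5, 0, 0, 0, -1.6],
    [5, 12.5, -3.5, 0, 0, 0, -1.6],
    [5, 12.5, -3.5, 0, 0, 0, -1.6],
  ],
)

```text
clock: 5.82
tcp_pos: [0.4843, 0.3552, 0.2657]
tcp_rot: [0.467, -0.037, 0.883, 0.017]
force: [0.1, -0.1, -1.1]
grip_width: 0.0139
finger_force: 78.6
```

Request:
play_rows(
  rows=[
    [5, 12.5, -3.5, 0, 0, 0, -1.6],
    [5, 12.5, -3.5, 0, 0, 0, -1.6],
    [5, 12.5, -3.5, 0, 0, 0, -1.6],
    [5, 12.5, -3.5, 0, 0, 0, -1.6],
    [5, 12.5, -3.5, 0, 0, 0, -1.7],
  ],
)

```text
clock: 6.23
tcp_pos: [0.5468, 0.3376, 0.2656]
tcp_rot: [0.467, 0.026, 0.883, -0.016]
force: [0.0, -0.4, -2.1]
grip_width: 0.0139
finger_force: 78.6
```

```bash
python3 log.py; python3 - <<'E'
from meas import *
s=arm.observe(); p=arm.get_image("wrist"); slot(p,s,.09,"wrist"); key(p,s)
p2=arm.get_image("scene"); slot(p2,None,.09,"scene"); p3=arm.get_image("top"); slot(p3,None,.09,"top")
cv2.imwrite("pics/c4.png",np.hstack([cv2.resize(p["img"][0:300,160:560],(400,300)),cv2.resize(p2["img"][240:440,220:487],(400,300))]))
E
```

```text
6.2333 [ 0.7745 -0.2806  1.9817 -0.9021  0.9004 -0.3516] [0.5468 0.3376 0.2656] [[-0.562, 0.06, 0.825], [0.03, 0.998, -0.053], [-0.827, -0.005, -0.562]] [ 0.  -0.4 -2.1] 0.013873898662356979
wrist outer 495 [320.  35.] [583.9 333.7] [85.3 55.4] 86.7
wrist hole 9 [354.  73.] [610.8 355.9] [2.3 2.9] 52.9
wrist hole 33 [366.  66.] [604.9 363.8] [ 7.9 10.7] 54.3
wrist hole 32 [273.  65.] [600.8 301.2] [9.1 9.1] 30.5
-0.14 80 X [4.2 5.4 7.4] Y [-2.9 -0.6  1.7]
-0.13 156 X [4.2 5.  5.8] Y [-2.8 -0.6  1.6]
-0.12 170 X [4.4 5.2 6. ] Y [-3.  -0.8  1.6]
-0.11 191 X [4.4 5.2 6. ] Y [-3.2 -0.8  1.6]
-0.10 199 X [4.4 5.3 6.2] Y [-3.1 -0.7  1.6]
-0.09 207 X [4.2 5.2 6.3] Y [-3.  -0.7  1.6]
-0.08 213 X [4.4 5.4 6.3] Y [-3.  -0.7  1.6]
-0.07 236 X [4.6 5.5 6.5] Y [-3.3 -0.7  1.6]
-0.06 250 X [4.6 5.5 6.6] Y [-3.2 -1.   1.6]
-0.05 873 X [-0.   1.7  7.9] Y [-9.5 -1.   7.6]
-0.04 879 X [2.9 4.  5.9] Y [-8.5 -1.   6.9]
-0.03 919 X [3.  4.  5.9] Y [-8.7 -0.9  6.8]
-0.02 1490 X [-2.8  3.8  5.7] Y [-17.3  -0.9  15.9]
-0.01 2546 X [-17.3  -4.5   4.9] Y [-19.1  -0.5  18.6]
0.00 1582 X [-19.5   3.7   5.2] Y [-12.5  -1.2  10.1]
0.01 1235 X [-17.3   3.6   6. ] Y [-9.6 -1.2  7.5]
0.02 73 X [-19.9 -19.  -15.5] Y [-10.8  -9.6   8.8]
scene outer 261 [321. 347.] [563.3 339.6] [86.9 96.3] 86.4
scene hole 25 [300. 370.] [603.3 366.4] [13.7 12.8] 33.4
scene hole 16 [353. 360.] [525.3 370.2] [9.  8.4] 32.2
scene hole 38 [323. 347.] [562.9 339.9] [12.8 27. ] 86.4
top outer 166 [248. 238.] [558.7 323. ] [60.  97.8] 88.3
top hole 14 [254. 216.] [598.1 305.3] [10.   9.5] 43.3
```

View pics/c4.png

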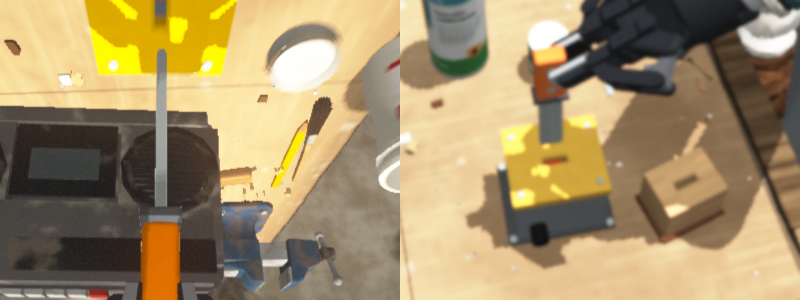

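Left: blade tip over the cover, in line with the slot, which shows at (160,10) above the tip. Right: the key hangs above the slot at (553,160). I'll lower it to just above the mouth and check alignment.

Request:
play_rows(
  rows=[
    [5, -1.2, 0, -6, 0, 0, 0.3],
    [5, 0, 0, -6, 0, 0, 0],
    [5, 0, 0, -6, 0, 0, 0],
    [5, 0, 0, -6, 0, 0, 0],
    [5, 0, 0, -6, 0, 0, 0],
  ],
)

```text
clock: 6.8
tcp_pos: [0.5437, 0.3383, 0.2352]
tcp_rot: [0.468, 0.022, 0.884, -0.014]
force: [0.7, -0.0, -1.2]
grip_width: 0.0142
finger_force: 78.6
```

```bash
python3 log.py; python3 - <<'E'
from meas import *
s=arm.observe(); p=arm.get_image("wrist"); slot(p,s,.09,"wrist")
p2=arm.get_image("scene"); P=cloud(p2); ok=p2["z_map"]>0
m=box(P,ok,.53,.60,.31,.37,.10,.17)
for z in np.arange(.10,.23,.01):
    k=box(P,ok,.53,.60,.31,.37,z,z+.01)
    if k.sum()>5: print("%.2f"%z,k.sum(),np.round(np.percentile(P[k][:,0],[3,97])*1000,1),np.round(np.percentile(P[k][:,1],[3,50,97])*1000,1))
slot(p2,None,.09,"scene")
cv2.imwrite("pics/c5.png",np.hstack([cv2.resize(p["img"][0:200,220:420],(400,400)),cv2.resize(p2["img"][300:380,280:360],(400,400),interpolation=cv2.INTER_CUBIC)]))
E
```

```text
6.8 [ 0.7773 -0.2665  2.0213 -0.9352  0.8627 -0.3008] [0.5437 0.3383 0.2352] [[-0.562, 0.051, 0.826], [0.025, 0.999, -0.045], [-0.827, -0.005, -0.562]] [ 0.7 -0.  -1.2] 0.0141694277247456
wrist outer 690 [320.  53.] [569.  335.3] [84.9 79.9] 87.0
wrist hole 30 [367. 104.] [602.3 364.4] [8.  9.4] 57.6
wrist hole 31 [270. 103.] [598.5 302.2] [7.1 9.9] 80.7
0.10 52 [551. 572.] [337.  339.9 340.9]
0.11 45 [551.1 572.2] [335.9 339.9 341.2]
0.12 58 [551.3 572.2] [337.1 339.7 341.2]
0.13 43 [551.3 572.3] [338.3 339.8 340.8]
0.14 59 [551.5 572.6] [338.3 339.6 341. ]
0.15 52 [551.4 572.7] [338.2 339.6 341. ]
0.16 59 [552.5 572.6] [338.5 339.9 341.2]
0.17 21 [551.8 572.5] [338.5 339.9 340.9]
0.18 65 [546.8 577.9] [329.7 345.2 347.5]
0.19 96 [548.5 577. ] [332.  344.9 346.6]
0.20 71 [553.5 575.1] [333.4 345.  346.8]
0.21 49 [555.4 575.3] [337.6 344.6 350.3]
0.22 104 [536.8 575.2] [330.4 344.9 358.5]
scene outer 291 [321. 347.] [563.2 339.5] [87.7 96.2] 85.9
scene hole 25 [300. 369.] [602.7 365.3] [12.4 13.1] 76.0
scene hole 16 [353. 360.] [525.3 370.2] [9.  8.4] 32.2
scene hole 15 [344. 323.] [521.6 308. ] [8.1 9.6] 27.0
```

View pics/c5.png

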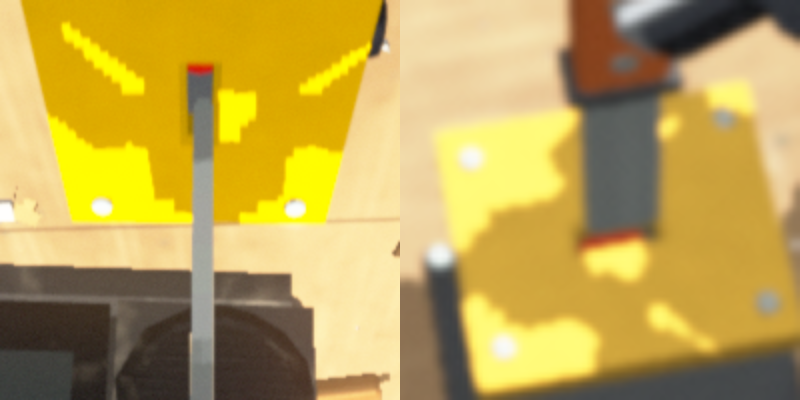

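Left: the blade tip at (202,105) lines up with the slot, whose mid column is 200. Right: the blade sits just above the slot, shifted slightly towards −x. I'll add a small correction and enter.

Request:
play_rows(
  rows=[
    [5, 0.8, 0.3, 0, 0, 0, 0],
    [5, 0, 0, -3, 0, 0, 0],
    [5, 0, 0, -3, 0, 0, 0],
    [5, 0, 0, -3, 0, 0, 0],
    [5, 0, 0, -3, 0, 0, 0],
  ],
)

```text
clock: 7.32
tcp_pos: [0.5448, 0.3386, 0.2239]
tcp_rot: [0.468, 0.022, 0.883, -0.014]
force: [0.2, -0.6, -0.3]
grip_width: 0.0139
finger_force: 78.6
```

Request:
play_rows(
  rows=[
    [5, 0, 0, -3, 0, 0, 0],
    [5, 0, 0, -3, 0, 0, 0],
    [5, 0, 0, -3, 0, 0, 0],
    [5, 0, 0, 0, 0, 0, 0],
    [5, 0, 0, 0, 0, 0, 0],
  ],
)

```text
clock: 7.73
tcp_pos: [0.5448, 0.3385, 0.2147]
tcp_rot: [0.467, 0.022, 0.884, -0.014]
force: [-0.3, -0.2, -0.9]
grip_width: 0.014
finger_force: 78.6
```

```bash
python3 log.py; python3 - <<'E'
from meas import *
s=arm.observe(); p=arm.get_image("wrist"); key(p,s)
p2=arm.get_image("scene"); P=cloud(p2); ok=p2["z_map"]>0
for z in (.10,.12,.14):
    k=box(P,ok,.53,.60,.31,.37,z,z+.02)
    if k.sum()>5: print("%.2f"%z,k.sum(),np.round(np.percentile(P[k],[3,50,97],axis=0)*1000,1).tolist())
E
```

```text
7.7333 [ 0.7761 -0.2464  2.0398 -0.9623  0.8399 -0.26  ] [0.5448 0.3385 0.2147] [[-0.562, 0.052, 0.826], [0.025, 0.999, -0.046], [-0.827, -0.005, -0.563]] [-0.3 -0.2 -0.9] 0.013961880620466873
-0.14 20 X [ 9.5 28.2 28.8] Y [-5.2 -4.6  1.8]
-0.13 7381 X [-18.    4.3  43.7] Y [-19.3   1.1  19.3]
-0.12 169 X [4.2 5.  6. ] Y [-3.2 -1.3  1.2]
-0.11 175 X [4.1 5.1 6. ] Y [-3.2 -0.8  1.2]
-0.10 179 X [4.4 5.2 6.2] Y [-3.1 -1.2  1.1]
-0.09 194 X [4.4 5.3 6.1] Y [-3.4 -1.2  1.1]
-0.08 208 X [4.5 5.3 6.2] Y [-3.4 -1.1  1.1]
-0.07 223 X [4.5 5.5 6.3] Y [-3.3 -1.1  1.1]
-0.06 230 X [4.7 5.6 6.4] Y [-3.2 -1.1  1.1]
-0.05 873 X [0.  1.5 7.9] Y [-9.6 -1.   7.6]
-0.04 869 X [2.8 3.9 5.7] Y [-8.6 -1.   6.6]
-0.03 937 X [2.8 4.  5.8] Y [-8.6 -0.9  6.8]
-0.02 1472 X [-2.7  3.8  5.7] Y [-17.   -0.9  15.8]
-0.01 2541 X [-17.3  -4.3   4.8] Y [-19.1  -0.5  18.6]
0.00 1581 X [-19.5   3.7   5.2] Y [-12.   -0.9  10.3]
0.01 1255 X [-17.6   3.5   5.9] Y [-9.6 -1.2  7.5]
0.02 72 X [-19.9 -19.1 -15.2] Y [-10.8   7.6   8.8]
0.10 94 [[552.5, 336.0, 100.5], [563.1, 340.1, 109.5], [573.7, 341.3, 118.9]]
0.12 109 [[552.9, 337.6, 120.6], [563.1, 340.0, 130.2], [573.9, 341.3, 139.5]]
0.14 76 [[553.0, 338.4, 140.8], [562.9, 340.0, 147.6], [573.1, 341.3, 155.1]]
```

No contact force, and the tip is 14 mm below the cover's top, so it is through freely. Continuing down onto the plunger.

Request:
play_rows(
  rows=[
    [5, 0, 0, -2.6, 0, 0, 0],
    [5, 0, 0, -2.6, 0, 0, 0],
    [5, 0, 0, -2.6, 0, 0, 0],
    [5, 0, 0, -2.6, 0, 0, 0],
    [5, 0, 0, -2.6, 0, 0, 0],
  ],
)

```text
clock: 8.25
tcp_pos: [0.5448, 0.3386, 0.2017]
tcp_rot: [0.468, 0.022, 0.884, -0.014]
force: [0.4, -0.7, 0.7]
grip_width: 0.0139
finger_force: 78.8
```

Request:
play_rows(
  rows=[
    [5, 0, 0, -2, 0, 0, 0],
    [5, 0, 0, -2, 0, 0, 0],
    [5, 0, 0, -2, 0, 0, 0],
    [5, 0, 0, -2, 0, 0, 0],
    [5, 0, 0, 0, 0, 0, 0],
  ],
)

```text
clock: 8.67
tcp_pos: [0.5449, 0.3386, 0.1941]
tcp_rot: [0.468, 0.022, 0.883, -0.014]
force: [-0.6, -2.2, 3.5]
grip_width: 0.0136
finger_force: 79.2
```

Request:
play_rows(
  rows=[
    [5, 0, 0, -1, 0, 0, 0],
    [5, 0, 0, 0, 0, 0, 0],
    [5, 0, 0, 0, 0, 0, 0],
    [5, 0, 0, 0, 0, 0, 0],
    [5, 0, 0, 0, 0, 0, 0],
  ],
)

```text
clock: 9.08
tcp_pos: [0.5449, 0.3387, 0.1935]
tcp_rot: [0.468, 0.022, 0.883, -0.014]
force: [-0.4, -1.4, 5.2]
grip_width: 0.0137
finger_force: 79.3
```

```bash
python3 log.py; python3 - <<'E'
from meas import *
s=arm.observe(); p=arm.get_image("wrist"); key(p,s)
E
```

```text
9.0833 [ 0.7761 -0.2256  2.0596 -0.9944  0.8165 -0.213 ] [0.5449 0.3387 0.1935] [[-0.561, 0.052, 0.826], [0.026, 0.999, -0.045], [-0.827, -0.004, -0.562]] [-0.4 -1.4  5.2] 0.013742894982754302
-0.11 7028 X [-18.1   3.8  43.6] Y [-19.3   1.2  19.2]
-0.10 198 X [4.3 5.1 6. ] Y [-3.5 -1.1  1.2]
-0.09 207 X [4.3 5.2 6.1] Y [-3.4 -1.1  1.2]
-0.08 217 X [4.4 5.4 6.3] Y [-3.4 -1.1  1.2]
-0.07 221 X [4.6 5.4 6.3] Y [-3.3 -1.   1.2]
-0.06 225 X [4.6 5.6 6.4] Y [-3.2 -1.   1.2]
-0.05 863 X [-0.1  1.5  7.6] Y [-9.6 -1.   7.6]
-0.04 865 X [2.8 3.9 5.6] Y [-8.8 -1.4  6.5]
-0.03 942 X [2.9 4.  5.8] Y [-8.6 -0.9  6.8]
-0.02 1481 X [-2.6  3.9  5.7] Y [-17.1  -0.9  16. ]
-0.01 2554 X [-17.3  -4.4   4.8] Y [-19.   -0.1  18.6]
0.00 1577 X [-19.5   3.6   5. ] Y [-11.7  -1.2   9.2]
0.01 1248 X [-17.2   3.6   6.1] Y [-9.6 -1.2  7.5]
0.02 67 X [-19.9 -19.  -14.9] Y [-10.8  -9.7   8.7]
```

Request:
play_rows(
  rows=[
    [5, 0, 0, -0.7, 0, 0, 0],
    [5, 0, 0, -0.7, 0, 0, 0],
    [5, 0, 0, 0, 0, 0, 0],
    [5, 0, 0, 0, 0, 0, 0],
    [5, 0, 0, 0, 0, 0, 0],
  ],
)

```text
clock: 9.55
tcp_pos: [0.545, 0.3387, 0.1921]
tcp_rot: [0.468, 0.022, 0.883, -0.014]
force: [-0.1, -1.4, 5.2]
grip_width: 0.0141
finger_force: 79.3
```

Request:
play_rows(
  rows=[
    [5, 0, 0, -0.7, 0, 0, 0],
    [5, 0, 0, 0, 0, 0, 0],
    [5, 0, 0, 0, 0, 0, 0],
    [5, 0, 0, 0, 0, 0, 0],
    [5, 0, 0, 0, 0, 0, 0],
  ],
)

```text
clock: 9.97
tcp_pos: [0.545, 0.3387, 0.1915]
tcp_rot: [0.468, 0.022, 0.883, -0.014]
force: [-2.0, -2.7, 6.0]
grip_width: 0.014
finger_force: 79.3
```

Request:
play_rows(
  rows=[
    [5, 0, 0, -0.8, 0, 0, 0],
    [5, 0, 0, 0, 0, 0, 0],
    [5, 0, 0, 0, 0, 0, 0],
    [5, 0, 0, 0, 0, 0, 0],
    [5, 0, 0, 0, 0, 0, 0],
  ],
)

```text
clock: 10.38
tcp_pos: [0.5452, 0.3388, 0.1915]
tcp_rot: [0.468, 0.022, 0.883, -0.014]
force: [-2.6, -3.3, 10.0]
grip_width: 0.0141
finger_force: 79.6
```

```bash
python3 log.py; python3 - <<'E'
from meas import *
s=arm.observe(); p=arm.get_image("wrist"); key(p,s); p2=arm.get_image("scene")
cv2.imwrite("pics/c6.png",np.hstack([cv2.resize(p["img"],(400,300)),cv2.resize(p2["img"][200:440,200:520],(400,300))]))
E
```

```text
10.3833 [ 0.7762 -0.2231  2.0614 -0.9993  0.8137 -0.2066] [0.5452 0.3388 0.1915] [[-0.56, 0.052, 0.827], [0.026, 0.999, -0.045], [-0.828, -0.004, -0.561]] [-2.6 -3.3 10. ] 0.014078983047504027
-0.11 6896 X [-17.9   4.2  43.6] Y [-19.2   1.3  19.3]
-0.10 248 X [-16.6   5.    6.3] Y [-13.4  -1.1  15.8]
-0.09 203 X [4.2 5.2 6.1] Y [-3.4 -1.1  1.2]
-0.08 210 X [4.2 5.2 6.1] Y [-3.3 -1.   1.2]
-0.07 228 X [4.4 5.3 6.2] Y [-3.2 -1.   1.2]
-0.06 247 X [4.5 5.5 6.3] Y [-3.6 -1.   1.2]
-0.05 854 X [-0.1  1.5  7.3] Y [-9.7 -1.   7.5]
-0.04 871 X [2.8 3.9 5.6] Y [-8.8 -1.   6.5]
-0.03 931 X [2.9 4.  5.7] Y [-8.6 -0.9  6.6]
-0.02 1487 X [-2.5  3.8  5.7] Y [-17.1  -0.9  15.9]
-0.01 2557 X [-17.4  -4.3   4.8] Y [-19.1  -0.5  18.6]
0.00 1571 X [-19.4   3.7   5.1] Y [-11.9  -1.2   8.3]
0.01 1247 X [-17.1   3.6   6. ] Y [-9.6 -1.2  7.5]
0.02 71 X [-19.9 -19.4 -15.4] Y [-10.8   7.5   8.8]
```

View pics/c6.png

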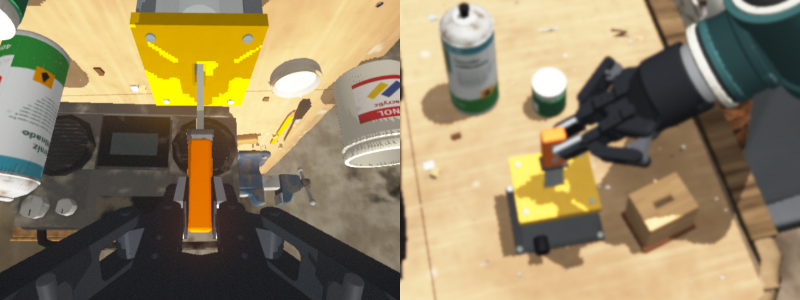

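The blade goes through the slot at (200,70) and the key is still gripped. The can and jar are standing. The TCP stopped moving while the force rose to 10 N, so the plunger is on its end stop.

```bash
python3 -c "
from bench import arm
print(arm.finish_job()); print(arm.observe()['force'])"
```

```text
the job is handed in; nothing more can be done
None
the job is handed in; nothing more can be done
```

I handed the job in at about 10.5 s with the key still gripped and its blade through the slot, holding the red plunger at its end stop with about 10 N; the spray can and jar were still standing in the last picture. The bun foot was out of that frame, but the arm never went near it; no verdict came back.

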